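# Slide the tray home and push the test box door shut

### The arm

A 6-joint arm with a two-finger parallel gripper is mounted at the origin on the work surface. World frame = base frame: x ahead of the robot, y to its left, z up, the work surface at z = 0. Lengths are in m, angles in rad, forces in N, time in s.
With the tool pointing down it reaches from about 0.35 to 0.775 m from the base axis. Payload 5.5 kg.
Tool frame: the origin (TCP) lies at the very end of the fingers, on their centre line; the grasp point (between the pads) lies hold_point_z behind it (hold_point_z is the distance from the TCP to the grasp point, in m); x points along the fingers, y is the direction in which the jaws open and shut, and the axes are right-handed (so a half turn about x gives the same grasp; the last joint's range is limited). The gripper opens to 85 mm and grips with 20 to 120 N. Pads are 22 mm wide; open, the fingers measure 114 mm over their backs; the gripper's body (76 mm by 85 mm) begins 54 mm behind the grasp point. The pads swing forward as they close: fully open they stand 13 mm farther back than shut.
Start: joints at [1.136, 0.313, 0.046, 1.304, 0, 1.431], TCP at [0.167, 0.55, 0.231] pointing down, gripper open.
Joint ranges: [-2.76, 2.76], [-0.86, 1.69], [-1.03, 1.26], [-2.2, 2.34], [-1.47, 1.5], [-3.14, 3.14]. Speed limits (rad/s): [2.57, 2.57, 3.14, 3.14, 3.14, 3.14].

### API

Orientations are given as a unit quaternion [w, x, y, z].
In Python, from workcell import * gives the robot as it stands. The module is installed in compiled form; this text tells all that it offers.
- The arm moves only by the tool step_arm, never from a script. Its argument "targets" is a list of rows, each a list of 3 entries, a list of its own where there are three numbers: the turn, a rotation vector about the tool's x, y, z in degrees, then the shift along the tool's x, y, z in cm, then the finger opening in cm, from 0 to 8.54. A call has exactly 10 rows; each row shifts and turns the commanded pose from where the row before left it, along the tool's axes as they then stand; what a row does not reach is not made up. A row lasts 1/10 s, in which the tool goes at most 50 mm and 8.59 degrees, less where a joint would pass 70% of its speed; a pose out of reach is approached as far as the arm can. A call with a gripper value outside its range is refused whole. The fingers move at their own pace and stop on an object; "force" is the grip in N (left out, the last holds). Time passes only in rows, so rows that do not move let the fingers close, or fill a call up. It gives the time, the measured TCP pose, the force and the opening at its end, in the units of the state.
- get_state(): the state, without advancing time (a new reading comes with each control period).
- read_camera(name): name is "scene" or "top" or "wrist"; returns the picture (384x512x3 uint8, red, green, blue); there is no depth.
- camera_model(name): a dict with "fx", "fy", "cx", "cy" (pixels), "xyz" and "rotation" of the camera in the world; the wrist camera has in their place "T_tool_cam" (4x4, takes a point from camera to tool coordinates, whose origin is the TCP and whose axes are the tool frame's). Camera axes: x right, y down, z forward; pixel columns grow to the right and rows downward; lengths in m; the calibration is good to about 2 mm. The wrist camera is an equidistant fisheye: a pixel r from the principal point sees the ray r / f radians off the axis. A picture is of the moment at which its call begins: read the wrist's pose just before it. camera_model takes no time and is no camera call.
- hand_in(): hands the job in, once; it reports no verdict.
Trained networks look in the newest picture that a camera, given by its name, has taken for a name from the list of things; names that differ only in an ending like _2 or _b are one class to them, and where a whole thing is asked for, a point or a joint stands for the part that bears it (a point fixed in the world has none). Each returns a list of dicts, best first, with "p" (0 to 1); they miss things now and then, are a little off and sometimes report something else, mostly with a low value. They report only what shows in the picture. A call takes as long as a camera call. They do not tell look-alikes from the thing itself.
- find_in(camera, label): "extent" ([left, top, width, height] in pixels, round what is visible of it).
- silhouettes(camera, label): "mask" (384x512 bool, what is visible of it) and "extent" ([left, top, width, height] in pixels, round what is visible of it).
The state is a dict: "clock": time; "joint_pos": joint angles; "qvel": joint speeds; "tau": joint torques, N m; "tcp_pos": TCP position; "orientation": TCP orientation; "wrist_force": force on the tool from outside, world axes, zero at the start; "ft_torque": the same for the moment, N m; "finger_gap": finger opening in m.
Only numpy, scipy, OpenCV 4.12 (cv2) and the standard library are available. Lean on these libraries where they do the work, as an engineer would, in place of code of your own. Each camera call takes 0.05 s, during which the arm holds its last target.

### The job

A machined post stands on the pulled-out tray of the small aluminium test box. With your fingertips push the tray fully home, the post riding along upright and untouched, and then push the side-hinged door fully shut in front of it. Only push: do not grip or lift anything, and leave the other things on the bench and on the box where they are.

Things in the scene. Friction and masses are not known exactly. Their poses are not given: they have to be found in the camera images.
- case: the test box, an aluminium case fixed to the table, 200 mm deep (its x) x 180 mm wide (its y) x 110 mm tall. Origin under the centre of its underside, on the table top. Its open front lies at x = -100 mm in its own frame and looks along its own -x; z up. A grey frame stands around the opening, 30 mm wide at each side
- tray (a joint): how far the tray is pulled out of the case, m: 0 = fully home, its front plate flush with the front frame (it meets a stop there); up to 0.115. It slides along the case's x with about 1.5 N of friction, damped, and stays where it is left
- tray_front (a point): middle of the top edge of the outer face of the tray's front plate, 96 mm above the table. The plate is plain aluminium, upright, 120 mm wide, 8 mm thick, its outer face reaches from 17 to 96 mm above the table and looks along the case's -x. Behind it the tray's floor, 108 mm wide, lies 22 mm above the table between 34 mm high rims. Axes of the case
- door (a joint): opening angle of the door, rad: 0 = fully shut against the front frame (it meets a stop there), 1.57 = standing straight out from the case's front, up to 1.95. Damped, with about 0.2 N m of friction; it stays where it is left
- door_hinge (a point): point on the door's vertical hinge axis at the height of the door's top edge, 108 mm above the table; at x = -105, y = -85 mm in the case's frame, the front corner on the case's -y side. The frame turns with the door: the door extends 170 mm along +y of this frame, and its outer face looks along -x of it (at joint value 0 these are the case's axes; opening turns it counter-clockwise seen from above)
- door_mid (a point): point at the top edge of the door's outer face, 110 mm from the hinge axis, 108 mm above the table. The door is a plain grey panel 8 mm thick with a black rubber lining inside, from 10 to 108 mm above the table, its outer face 4 mm outside the hinge axis, with a small flat latch disc near the free edge and no handle. Axes as door_hinge
- post: loose steel post on the tray: square foot 34 x 34 x 14 mm with a round column of 26 mm diameter, 60 mm tall overall; origin under its centre, z up. It only rides along; it clears the roof of the case
- diecast_box: loose flat die-cast aluminium box, 60 x 100 x 30 mm, on the rear half of the roof of the test box; origin under its centre. Not part of the job
- bearing_block: loose aluminium block 50 x 60 x 60 mm with a square window through it, on the table; origin under its centre. Not part of the job
- angle_bracket: loose steel angle bracket, 70 x 50 mm foot and 70 mm tall leg, on the table; origin under the middle of its foot. Not part of the job
- spool: loose empty grey plastic spool, 64 mm wide, 50 mm tall, on the table; origin under its centre. Not part of the job
- carton: loose closed cardboard carton 90 x 70 x 60 mm, on the table; origin under its centre. Not part of the job
- round_bar: loose upright steel round, 36 mm diameter, 70 mm tall, on the table; origin under its centre. Not part of the job
- plate_stack: loose flat pair of metal plates, 80 x 55 x 20 mm, on the table; origin under its centre. Not part of the job
Things that resemble listed ones, but are neither listed nor needed, are in the scene too. What is shaped like the post but red is not meant.

How it is judged:
On the way, in this order (a step that is already met when the one before it is completed fails the run):
1. the tray is fully home with the post upright on it (value of joint tray below 0.006 m and z of post in the frame of tray_front between -0.081 and -0.066 m and angle between post's own z axis and vertical below 0.12 rad), for 0.2 s.
2. the door is shut (value of joint door below 0.05 rad), for 0.2 s.
At the end, for the whole second after the job is handed in: tray within 6 mm of home, door within 0.05 rad of shut, the post at rest standing upright (within 0.12 rad) on the tray, every other loose thing within 20 mm of where it was (all of step 1 and value of joint door below 0.05 rad and linear speed of post below 0.02 m/s and distance of each of diecast_box, bearing_block, angle_bracket, spool, carton, round_bar, plate_stack from where it was at the start of the episode below 0.02 m); the robot touches nothing.
It fails at once if the robot touches the post (contact force between any of the fingers, the arm and post above 0.5 N).
It fails at once if the post is tipped or lifted off the tray (angle between post's own z axis and vertical above 0.35 rad or z of post in the frame of tray_front above -0.062 m).
It fails at once if the tray's front plate or the door is gripped ((contact force between the fingers and tray_c1 above 0.5 N and contact force between the fingers and tray_c2 above 0.5 N) or (contact force between the fingers and door_c1 above 0.5 N and contact force between the fingers and door_c2 above 0.5 N)).
It fails at once if the door is swung against the pulled-out tray (value of joint door below 0.9 rad and value of joint tray above 0.04 m).
It fails at once if another thing is moved or lifted (distance of any of diecast_box, bearing_block, angle_bracket, spool, carton, round_bar, plate_stack from where it was at the start of the episode above 0.02 m).
It also fails if it takes over 54 s, if anything falls off the work surface, if the arm or the gripper's body presses on something with over 40 N, if the wrist force passes 120 N, or if a joint passes its speed limit or range.

## Working session

There is one attempt and no reset: what is moved stays moved. The work goes in short steps, Python scripts to look and compute and a tool call to move; the robot and the scene stay as the last step left them, time stands still between calls to the robot, and variables do not carry over. Pictures are saved under pics/ and viewed, and the job is handed in when it is done.

Besides the shell and the picture viewer there is one more tool, called by a JSON object that holds its "method" and its "body", one argument or row to a line. step_arm: Moves the arm, as the interface text tells. Its arguments: {"type":"object","properties":{"targets":{"type":"array","items":{"type":"array"}},"force":{"type":"number"}},"required":["targets"]}

```bash
mkdir -p pics
cat > h.py <<'E'
from workcell import *
import numpy as np, cv2
def save(n,im): cv2.imwrite('pics/'+n,im[:,:,::-1])
E
python3 - <<'E'
from h import *
s=get_state();print(s['clock'],s['tcp_pos'],s['orientation'],s['finger_gap'])
for c in ['scene','top','wrist']:
    save(c+'0.png',read_camera(c)); m=camera_model(c); print(c,{k:np.round(v,4).tolist() for k,v in m.items()})
E
```

```text
0.0 [0.16685004 0.54972014 0.23041126] [ 0.69926315  0.10322692  0.69961634 -0.10446159] 0.08579867014748145
scene {'fx': 439.9022, 'fy': 439.9022, 'cx': 253.4275, 'cy': 189.5306, 'xyz': [1.3805, 0.6289, 0.7339], 'rotation': [-0.2068, 0.376, 0.7855, -0.4458]}
top {'fx': 372.6117, 'fy': 372.6117, 'cx': 250.9005, 'cy': 186.8355, 'xyz': [0.4893, -0.0234, 1.2376], 'rotation': [0.0317, -0.7025, 0.7102, -0.0325]}
wrist {'fx': 297.3186, 'fy': 297.3186, 'cx': 256.8855, 'cy': 186.596, 'T_tool_cam': [[0.0003, -0.3182, 0.948, -0.1427], [1.0, -0.0007, -0.0006, -0.0003], [0.0008, 0.948, 0.3182, -0.0832], [0.0, 0.0, 0.0, 1.0]]}
```

View pics/scene0.png

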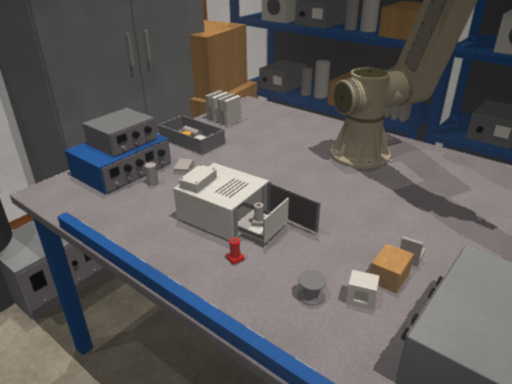

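View pics/top0.png

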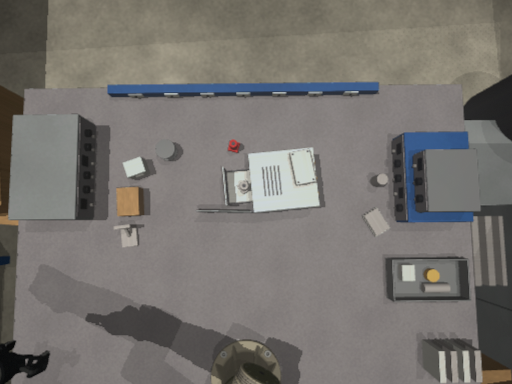

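View pics/wrist0.png

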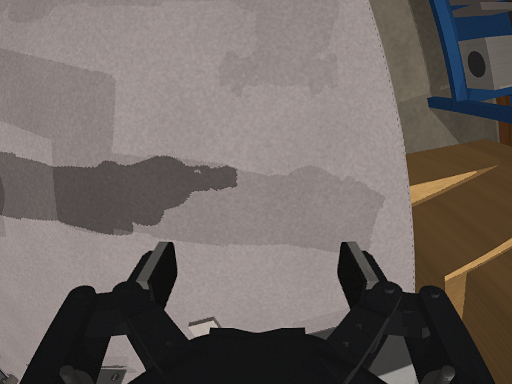

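The scene view shows the case with its door open and the tray out, with the red look-alike at about (235,250). In the top view (image up = world +x, left = +y):
- Case at (284,180), opening to the left.
- Tray plate at x≈225.
- Grey post on the tray at (244,187).
- Door along y≈209, from x≈198 to 252.
- Red post at (233,146), which is the decoy.

Next I'll measure more closely.

```bash
cat >> h.py <<'E'
from scipy.spatial.transform import Rotation as R
def pix2w(c,uv,z):
    m=camera_model(c); q=m['rotation']; q=np.array(q)
    Rm=R.from_quat([q[1],q[2],q[3],q[0]]).as_matrix() if q.size==4 else q
    d=Rm@np.array([(uv[0]-m['cx'])/m['fx'],(uv[1]-m['cy'])/m['fy'],1]); o=np.array(m['xyz'])
    return o+d*(z-o[2])/d[2]
def w2pix(c,p):
    m=camera_model(c); q=np.array(m['rotation'])
    Rm=R.from_quat([q[1],q[2],q[3],q[0]]).as_matrix()
    v=Rm.T@(np.array(p)-np.array(m['xyz'])); return np.array([m['cx']+m['fx']*v[0]/v[2],m['cy']+m['fy']*v[1]/v[2]])
E
python3 - <<'E'
from h import *
im=cv2.imread('pics/top0.png')
cv2.imwrite('pics/topcrop.png',cv2.resize(im[130:230,185:335],None,fx=5,fy=5,interpolation=cv2.INTER_CUBIC))
im=cv2.imread('pics/scene0.png')
cv2.imwrite('pics/scenecrop.png',cv2.resize(im[160:270,170:330],None,fx=5,fy=5,interpolation=cv2.INTER_CUBIC))
read_camera('top')
for l in ['case','tray_front','door_mid','post','diecast_box']:
    for r in silhouettes('top',l)[:3]:
        m=r['mask'].astype(np.uint8); c=cv2.findContours(m,0,2)[0]; c=max(c,key=cv2.contourArea)
        print(l,round(r['p'],2),r['extent'],cv2.minAreaRect(c))
E
```

```text
tray_front 0.73 [220.3, 169.9, 33.3, 37.8] ((236.77723693847656, 184.77227783203125), (36.3188591003418, 26.866004943847656), 84.2894058227539)
tray_front 0.17 [199.3, 207.2, 57.9, 4.4] ((225.0, 210.5), (53.99999237060547, 2.999999523162842), -0.0)
door_mid 0.72 [201.9, 207.5, 52.0, 3.1] ((216.0, 210.0), (2.0, 32.0), 90.0)
diecast_box 0.94 [290.1, 147.0, 25.7, 36.6] ((301.55767822265625, 166.28846740722656), (34.90867233276367, 22.161123275756836), 78.69007110595703)
diecast_box 0.56 [201.7, 148.5, 114.9, 62.8] ((262.22540283203125, 181.47950744628906), (59.48198318481445, 109.18610382080078), 84.80557250976562)
diecast_box 0.36 [200.5, 207.6, 48.7, 5.0] ((245.0, 210.5), (3.0, 12.0), 90.0)
```

View pics/topcrop.png

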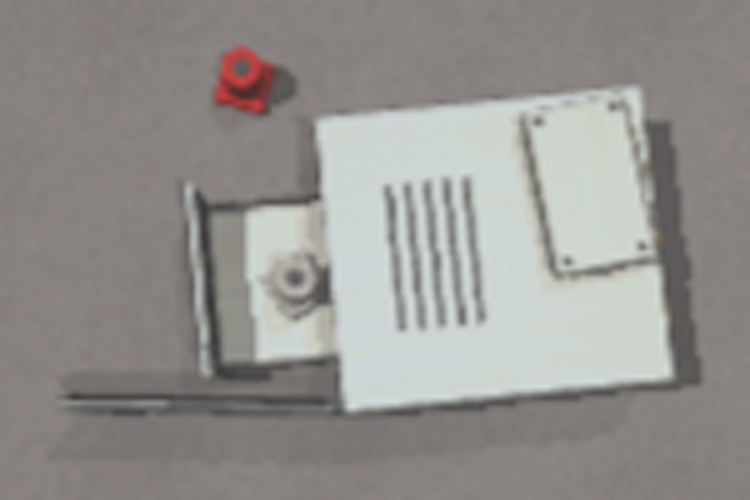

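View pics/scenecrop.png

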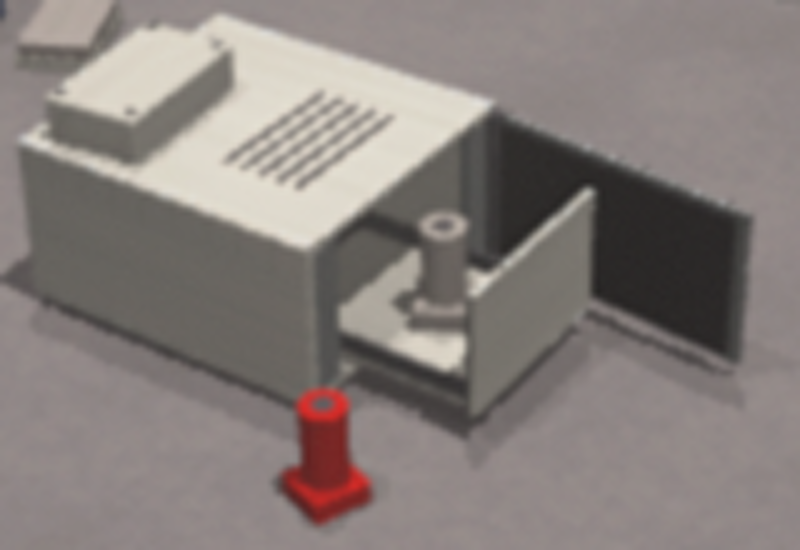

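The close crop shows the following (crop pixels at 5x, offset 185,130):
- Roof corners at (316,118), (638,88), (672,382) and (340,410).
- Plate outer top edge from (186,185) to (206,375).
- Door from (60,403) to (340,408).
- Grey steel post behind the plate at (293,278).

The red one at (242,70) stands on the table and is not the post I want.

Run:
```python
from h import *
def P(u,v,z): return pix2w('top',(185+(u+.5)/5-.5,130+(v+.5)/5-.5),z)
c=[P(*p,.11) for p in [(316,118),(638,88),(672,382),(340,410)]]
for a in c: print('roof',a.round(4))
ctr=sum(c)/4; 
d1=(c[1]-c[0]+c[2]-c[3]); d2=(c[0]-c[3]+c[1]-c[2])
print('ctr',ctr.round(4),'len',np.linalg.norm(d1)/2,np.linalg.norm(d2)/2,'yaw x',np.degrees(np.arctan2(d1[1],d1[0])),'yaw from y',np.degrees(np.arctan2(d2[1],d2[0]))-90)
yaw=(np.arctan2(d1[1],d1[0])+np.arctan2(d2[1],d2[0])-np.pi/2)/2
ex=np.array([np.cos(yaw),np.sin(yaw),0]);ey=np.array([-ex[1],ex[0],0])
o=ctr*[1,1,0]
print('yaw',np.degrees(yaw),'hinge',(o-.105*ex-.085*ey).round(4))
for n,p in dict(pl1=P(186,185,.096),pl2=P(206,375,.096),d1=P(60,403,.108),d2=P(335,409,.108),post=P(293,278,.08),red=P(242,60,.06),redfoot=P(242,98,.0)).items():
    print(n,p.round(4),'case',((p-o)@ex).round(4),((p-o)@ey).round(4))
print('robot state hold?', [k for k in get_state()])
```

```text
roof [ 0.6956 -0.0168  0.11  ]
roof [ 0.7121 -0.2146  0.11  ]
roof [ 0.5316 -0.2306  0.11  ]
roof [ 0.5168 -0.0295  0.11  ]
ctr [ 0.614  -0.1229  0.11  ] len 0.20003217289619674 0.18020457203358545 yaw x -85.52495373042292 yaw from y -85.45090335853743
yaw -85.48792854448017 hinge [ 0.521  -0.0249  0.    ]
pl1 [0.6571 0.064  0.096 ] case -0.183 0.0576
pl2 [0.5395 0.0523 0.096 ] case -0.1805 -0.0605
d1 [0.523  0.1399 0.108 ] case -0.2691 -0.0701
d2 [ 0.5175 -0.0265  0.108 ] case -0.1037 -0.0886
post [ 0.6001 -0.0013  0.08  ] case -0.1223 -0.0043
red [0.7429 0.0306 0.06  ] case -0.1428 0.1406
redfoot [0.7299 0.0335 0.    ] case -0.1468 0.1278
robot state hold? ['clock', 'joint_pos', 'qvel', 'tau', 'tcp_pos', 'orientation', 'wrist_force', 'ft_torque', 'finger_gap']
```

```bash
cat >> h.py <<'E'
yaw=np.radians(-85.5); ex=np.array([np.cos(yaw),np.sin(yaw),0]);ey=np.array([-ex[1],ex[0],0]); ez=np.array([0,0,1.]); O=np.array([.614,-.1229,0]); C=np.array([ex,ey,ez]).T
def tool():
    s=get_state();q=np.array(s['orientation']);return s,np.array(s['tcp_pos']),R.from_quat([q[1],q[2],q[3],q[0]]).as_matrix()
def goal(p,Rg=None):
    "p in case frame -> turn then shift in tool axes after turn"
    s,t,T=tool()
    if Rg is None: Rg=T
    print('turn deg',np.degrees(R.from_matrix(T.T@Rg).as_rotvec()).round(1),'shift cm (new axes)',(Rg.T@(O+C@np.array(p)-t)*100).round(2))
def rep():
    s,t,T=tool(); print('t',round(s['clock'],2),'tcp case mm',((t-O)@C*1000).round(1),'world',t.round(4),'F case',(s['wrist_force']@C).round(1)); print('tool axes in case\n',(C.T@T).round(3)); print(s['joint_pos'].round(2),s['finger_gap'])
E
python3 - <<'E'
from h import *
rep()
# options: tool x down, tool y = +-ey or +-ex
for n,y in dict(ey=ey,mey=-ey,ex=ex,mex=-ex).items():
    Rg=np.array([-ez,y,np.cross(-ez,y)]).T; print(n); goal([-.225,.005,.16],Rg)
E
```

```text
t 0.45 tcp case mm [-706.1 -392.7  231.2] world [0.1671 0.5502 0.2312] F case [ 0.3 -1.6 -0.2]
tool axes in case
 [[ 0.    -0.931  0.365]
 [-0.     0.365  0.931]
 [-1.    -0.     0.   ]]
[ 1.14  0.31  0.05  1.3  -0.    1.43] 0.08539567284217157
ey
turn deg [68.6  0.   0. ] shift cm (new axes) [ 7.12 39.77 48.11]
mey
turn deg [-111.4   -0.     0. ] shift cm (new axes) [  7.12 -39.77 -48.11]
ex
turn deg [158.6   0.    0. ] shift cm (new axes) [  7.12  48.11 -39.77]
mex
turn deg [-21.4  -0.    0. ] shift cm (new axes) [  7.12 -48.11  39.77]
```

{"method": "step_arm", "body": {
  "targets": [
    [[7.6,0,0],[0,0,0],0],
    [[7.6,0,0],[0,0,0],0],
    [[7.6,0,0],[0,0,0],0],
    [[7.6,0,0],[0,0,0],0],
    [[7.6,0,0],[0,0,0],0],
    [[7.6,0,0],[0,0,0],0],
    [[7.6,0,0],[0,0,0],0],
    [[7.6,0,0],[0,0,0],0],
    [[7.8,0,0],[0,0,0],0],
    [[0,0,0],[0,0,0],0]
  ],
  "force": 20
}}

```text
clock: 1.45
tcp_pos: [0.1671, 0.5502, 0.2314]
orientation: [0.519, 0.48, 0.519, -0.48]
wrist_force: [-0.3, 0.0, -0.2]
finger_gap: 0.0002
```

{"method": "step_arm", "body": {
  "targets": [
    [[0,0,0],[0,2.5,3],0],
    [[0,0,0],[0,2.5,3],0],
    [[0,0,0],[0,2.5,3],0],
    [[0,0,0],[0,2.5,3],0],
    [[0,0,0],[0,2.5,3],0],
    [[0,0,0],[0,2.5,3],0],
    [[0,0,0],[0,2.5,3],0],
    [[0,0,0],[0,2.5,3],0],
    [[0,0,0],[0,2.5,3],0],
    [[0,0,0],[0,2.5,3],0]
  ]
}}

```text
clock: 2.45
tcp_pos: [0.4409, 0.2696, 0.2315]
orientation: [0.52, 0.479, 0.52, -0.479]
wrist_force: [0.3, 0.8, -0.2]
finger_gap: 0.0004
```

Run:
```python
from h import *
rep()
Rg=np.array([-ez,ey,np.cross(-ez,ey)]).T; goal([-.24,.005,.2],Rg)
```

```text
t 2.45 tcp case mm [-404.8 -141.8  231.5] world [0.4409 0.2696 0.2315] F case [-0.8  0.3 -0.2]
tool axes in case
 [[-0.    -0.004  1.   ]
 [ 0.001  1.     0.004]
 [-1.     0.001 -0.   ]]
[ 0.39  0.2  -0.1   1.27  0.    1.88] 0.00042051737951288534
turn deg [ 0.2 -0.  -0. ] shift cm (new axes) [ 3.15 14.68 16.48]
```

{"method": "step_arm", "body": {
  "targets": [
    [[0,0,0],[0.5,2.2,2.4],0],
    [[0,0,0],[0.5,2.2,2.4],0],
    [[0,0,0],[0.5,2.2,2.4],0],
    [[0,0,0],[0.5,2.2,2.4],0],
    [[0,0,0],[0.5,2.2,2.4],0],
    [[0,0,0],[0.5,2.2,2.4],0],
    [[0,0,0],[0.1,1.5,2.1],0],
    [[0,0,0],[0,0,0],0],
    [[0,0,0],[2,0,0],0],
    [[0,0,0],[2,0,0],0]
  ]
}}

```text
clock: 3.45
tcp_pos: [0.5998, 0.1181, 0.1605]
orientation: [0.52, 0.48, 0.52, -0.479]
wrist_force: [0.1, 1.0, -0.7]
finger_gap: 0.0003
```

Run:
```python
from h import *
rep()
save('wrist1.png',read_camera('wrist'));save('top1.png',cv2.resize(read_camera('top')[100:250,140:340],None,fx=4,fy=4,interpolation=cv2.INTER_CUBIC))
```

```text
t 3.45 tcp case mm [-241.4    4.7  160.5] world [0.5998 0.1181 0.1605] F case [-1.   0.2 -0.7]
tool axes in case
 [[-0.    -0.003  1.   ]
 [ 0.002  1.     0.003]
 [-1.     0.002 -0.   ]]
[0.06 0.41 0.01 1.17 0.   1.55] 0.00025032709801707005
```

View pics/wrist1.png

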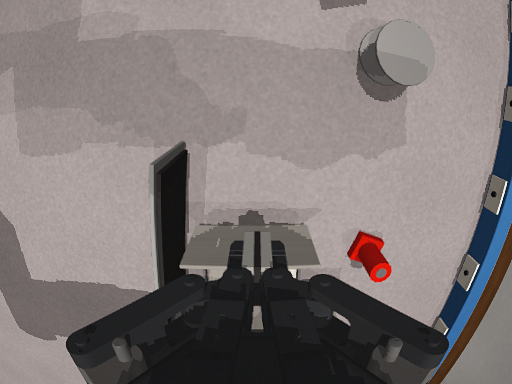

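View pics/top1.png

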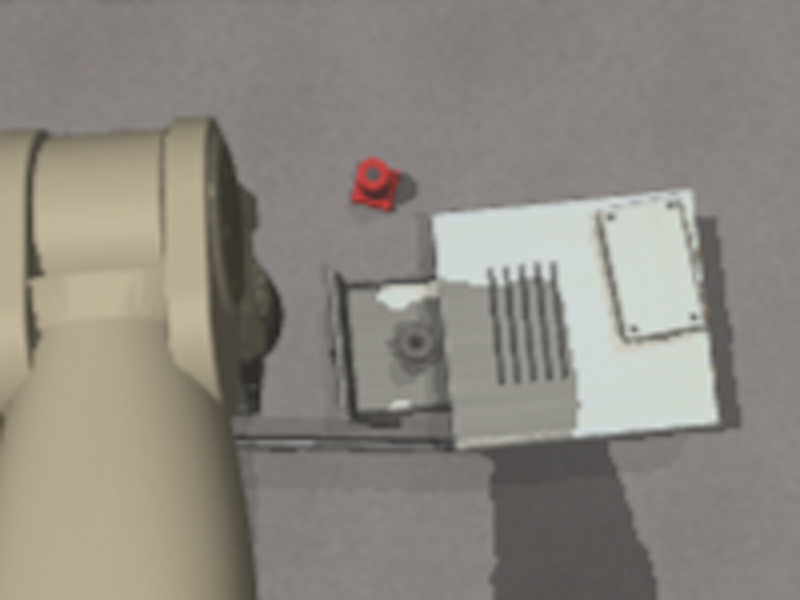

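Image down is toward the case. The fingers are in front of the plate (face at ~(250,245)), the door is at (170,215) and the red decoy at (370,255). I'll descend to z≈0.07, which keeps the knuckles above the door top and roof, then approach slowly.

{"method": "step_arm", "body": {
  "targets": [
    [[0,0,0],[2,0,0],0],
    [[0,0,0],[2,0,0],0],
    [[0,0,0],[2,0,0],0],
    [[0,0,0],[2,0,0],0],
    [[0,0,0],[1,0,0],0],
    [[0,0,0],[0,0,0.7],0],
    [[0,0,0],[0,0,0.7],0],
    [[0,0,0],[0,0,0.7],0],
    [[0,0,0],[0,0,0.5],0],
    [[0,0,0],[0,0,0.4],0]
  ]
}}

```text
clock: 4.55
tcp_pos: [0.6024, 0.0871, 0.0711]
orientation: [0.519, 0.48, 0.519, -0.48]
wrist_force: [0.4, 0.1, 0.2]
finger_gap: -0.0003
```

{"method": "step_arm", "body": {
  "targets": [
    [[0,0,0],[0,0,0.4],0],
    [[0,0,0],[0,0,0.4],0],
    [[0,0,0],[0,0,0.4],0],
    [[0,0,0],[0,0,0.4],0],
    [[0,0,0],[0,0,0.4],0],
    [[0,0,0],[0,0,0.4],0],
    [[0,0,0],[0,0,0.4],0],
    [[0,0,0],[0,0,0.4],0],
    [[0,0,0],[0,0,0.4],0],
    [[0,0,0],[0,0,0.4],0]
  ]
}}

```text
clock: 5.55
tcp_pos: [0.6051, 0.0478, 0.0703]
orientation: [0.519, 0.48, 0.519, -0.48]
wrist_force: [0.8, 1.9, -0.4]
finger_gap: -0.0001
```

Run:
```python
from h import *
rep()
save('scene2.png',cv2.resize(read_camera('scene')[130:290,150:350],None,fx=4,fy=3.75,interpolation=cv2.INTER_CUBIC));save('top2.png',cv2.resize(read_camera('top')[100:250,140:340],None,fx=4,fy=4,interpolation=cv2.INTER_CUBIC))
```

```text
t 5.55 tcp case mm [-170.9    4.5   70.3] world [0.6051 0.0478 0.0703] F case [-1.8  0.9 -0.4]
tool axes in case
 [[-0. -0.  1.]
 [ 0.  1.  0.]
 [-1.  0. -0.]]
[-0.05  0.46 -0.14  0.97  0.    1.44] -0.00011990861367769618
```

View pics/scene2.png

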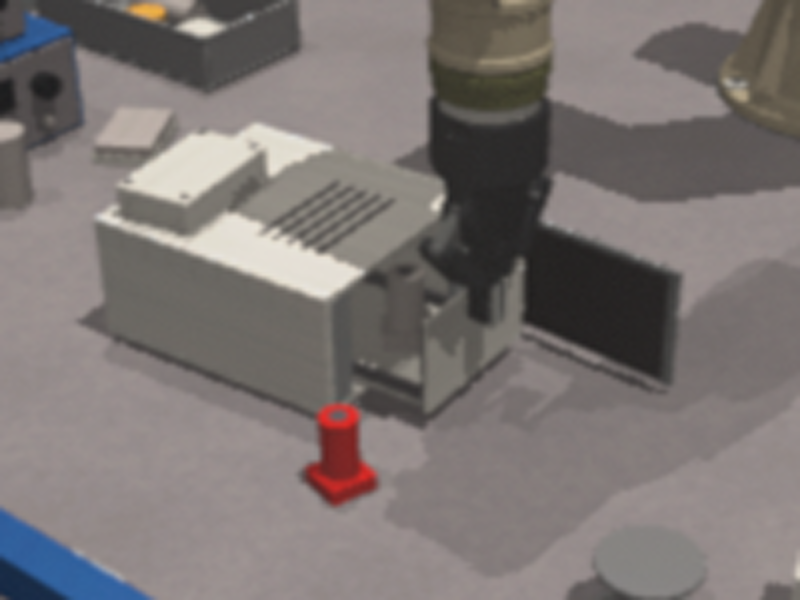

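View pics/top2.png

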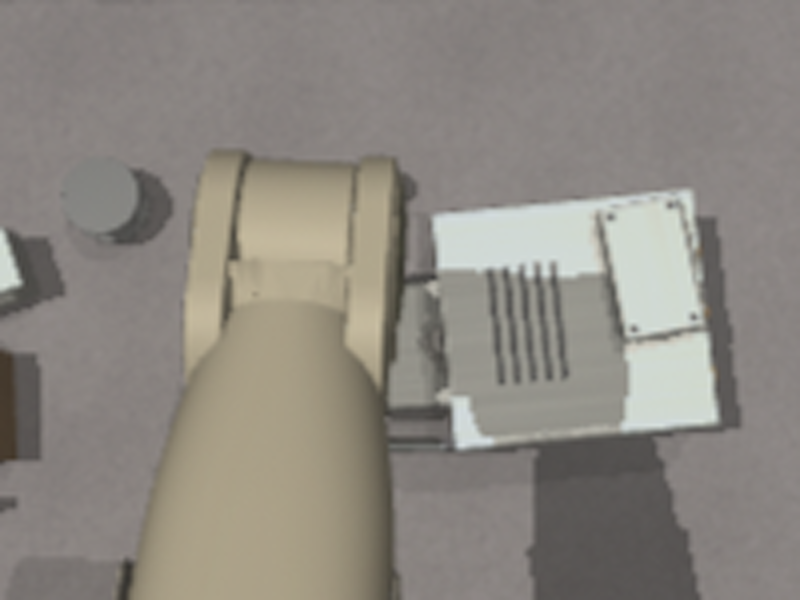

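The fingers touch the plate (about 1.8 N, matching the stated friction) and the post stands upright. I'll keep pushing gently.

{"method": "step_arm", "body": {
  "targets": [
    [[0,0,0],[0,0,0.45],0],
    [[0,0,0],[0,0,0.45],0],
    [[0,0,0],[0,0,0.45],0],
    [[0,0,0],[0,0,0.45],0],
    [[0,0,0],[0,0,0.45],0],
    [[0,0,0],[0,0,0.45],0],
    [[0,0,0],[0,0,0.45],0],
    [[0,0,0],[0,0,0.45],0],
    [[0,0,0],[0,0,0.4],0],
    [[0,0,0],[0,0,0.3],0]
  ]
}}

```text
clock: 6.65
tcp_pos: [0.6084, 0.0048, 0.0703]
orientation: [0.519, 0.48, 0.519, -0.48]
wrist_force: [1.2, 0.9, -0.5]
finger_gap: -0.0002
```

Run:
```python
from h import *
rep()
save('scene3.png',cv2.resize(read_camera('scene')[130:290,150:350],None,fx=4,fy=3.75,interpolation=cv2.INTER_CUBIC))
```

```text
t 6.65 tcp case mm [-127.7    4.5   70.3] world [0.6084 0.0048 0.0703] F case [-0.8  1.3 -0.5]
tool axes in case
 [[ 0.  0.  1.]
 [ 0.  1. -0.]
 [-1.  0.  0.]]
[-0.12  0.47 -0.13  0.97 -0.    1.37] -0.00016993565794306013
```

View pics/scene3.png

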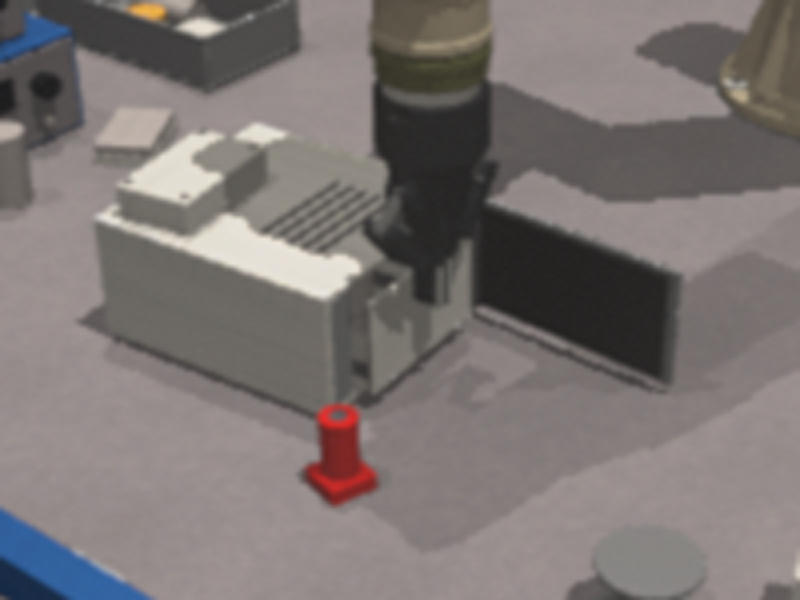

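{"method": "step_arm", "body": {
  "targets": [
    [[0,0,0],[0,0,0.3],0],
    [[0,0,0],[0,0,0.3],0],
    [[0,0,0],[0,0,0.3],0],
    [[0,0,0],[0,0,0.2],0],
    [[0,0,0],[0,0,0.2],0],
    [[0,0,0],[0,0,0.2],0],
    [[0,0,0],[0,0,0.2],0],
    [[0,0,0],[0,0,0.2],0],
    [[0,0,0],[0,0,0.1],0],
    [[0,0,0],[0,0,0],0]
  ]
}}

```text
clock: 7.7
tcp_pos: [0.6095, -0.0101, 0.0704]
orientation: [0.518, 0.481, 0.522, -0.477]
wrist_force: [0.4, 16.7, 1.0]
finger_gap: 0.0001
```

Run:
```python
from h import *
rep()
save('scene4.png',cv2.resize(read_camera('scene')[130:290,150:350],None,fx=4,fy=3.75,interpolation=cv2.INTER_CUBIC))
```

```text
t 7.7 tcp case mm [-112.8    4.3   70.4] world [ 0.6095 -0.0101  0.0704] F case [-16.6   1.7   1. ]
tool axes in case
 [[-0.008 -0.004  1.   ]
 [ 0.001  1.     0.004]
 [-1.     0.001 -0.008]]
[-0.15  0.47 -0.13  0.97  0.01  1.34] 0.00014154294389220922
```

View pics/scene4.png

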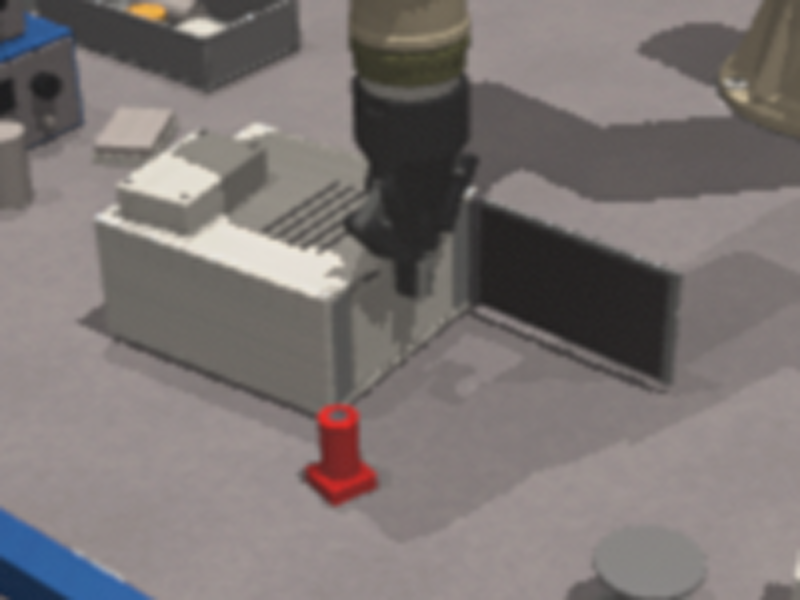

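The arm resists with 17 N at TCP x = -113 mm (face + 12 mm finger offset). That means the tray is at its stop, and the image shows the plate flush. I'll back off, rise and turn toward the door.

{"method": "step_arm", "body": {
  "targets": [
    [[0,0,0],[0,0,-0.5],0],
    [[0,0,0],[0,0,-1.5],0],
    [[0,0,0],[0,0,-2],0],
    [[0,0,0],[-3,0,-1],0],
    [[0,0,0],[-3,0,0],0],
    [[0,0,0],[-3,0,0],0],
    [[0,0,0],[-3,0,0],0],
    [[0,0,0],[-2,0,0],0],
    [[-8,0,0],[0,0,0],0],
    [[-8,0,0],[0,0,0],0]
  ]
}}

```text
clock: 8.75
tcp_pos: [0.6063, 0.0352, 0.2114]
orientation: [0.583, 0.402, 0.581, -0.401]
wrist_force: [0.2, 0.5, -0.6]
finger_gap: 0.0001
```

{"method": "step_arm", "body": {
  "targets": [
    [[-8.5,0,0],[0,0,0],0],
    [[-8.5,0,0],[0,0,0],0],
    [[-8.5,0,0],[0,0,0],0],
    [[-8.5,0,0],[0,0,0],0],
    [[-8.5,0,0],[0,0,0],0],
    [[-8.5,0,0],[0,0,0],0],
    [[-8.5,0,0],[0,0,0],0],
    [[-8.5,0,0],[0,0,0],0],
    [[0,0,0],[0,0,0],0],
    [[0,0,0],[0,0,0],0]
  ]
}}

```text
clock: 9.75
tcp_pos: [0.6057, 0.0352, 0.2102]
orientation: [0.707, 0.01, 0.707, -0.011]
wrist_force: [-0.4, 0.3, 0.0]
finger_gap: 0.0
```

Run:
```python
from h import *
rep()
goal([-.229,-.125,.21])
save('top5.png',cv2.resize(read_camera('top')[100:250,140:340],None,fx=4,fy=4,interpolation=cv2.INTER_CUBIC))
```

```text
t 9.75 tcp case mm [-158.3    4.2  210.2] world [0.6057 0.0352 0.2102] F case [-0.4 -0.4  0. ]
tool axes in case
 [[ 0.    -0.994  0.108]
 [-0.     0.108  0.994]
 [-1.    -0.    -0.   ]]
[-0.07  0.38  0.09  1.28 -0.   -0.04] 9.899724131530917e-06
turn deg [0. 0. 0.] shift cm (new axes) [  0.02   5.64 -13.6 ]
```

View pics/top5.png

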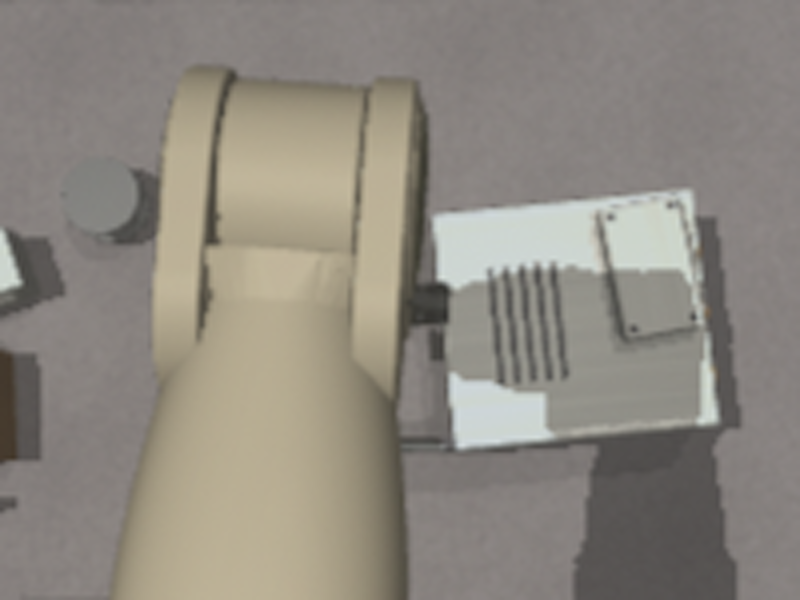

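{"method": "step_arm", "body": {
  "targets": [
    [[0,0,0],[0,1,-2.3],0],
    [[0,0,0],[0,1,-2.3],0],
    [[0,0,0],[0,1,-2.3],0],
    [[0,0,0],[0,1,-2.3],0],
    [[0,0,0],[0,1,-2.3],0],
    [[0,0,0],[0,0.6,-2.2],0],
    [[0,0,0],[0,0,0],0],
    [[0,0,0],[1,0,0],0],
    [[0,0,0],[2,0,0],0],
    [[0,0,0],[2,0,0],0]
  ]
}}

```text
clock: 10.8
tcp_pos: [0.472, 0.0943, 0.1594]
orientation: [0.708, 0.01, 0.706, -0.01]
wrist_force: [-0.4, -0.7, 0.5]
finger_gap: -0.0003
```

Run:
```python
from h import *
rep()
save('wrist6.png',read_camera('wrist'))
save('scene6.png',cv2.resize(read_camera('scene')[130:290,150:350],None,fx=4,fy=3.75,interpolation=cv2.INTER_CUBIC))
```

```text
t 10.8 tcp case mm [-227.7 -124.5  159.4] world [0.472  0.0943 0.1594] F case [ 0.7 -0.4  0.5]
tool axes in case
 [[ 0.    -0.994  0.106]
 [ 0.002  0.106  0.994]
 [-1.    -0.     0.002]]
[ 0.03  0.17 -0.32  1.08 -0.    0.06] -0.0002804901691492035
```

View pics/wrist6.png

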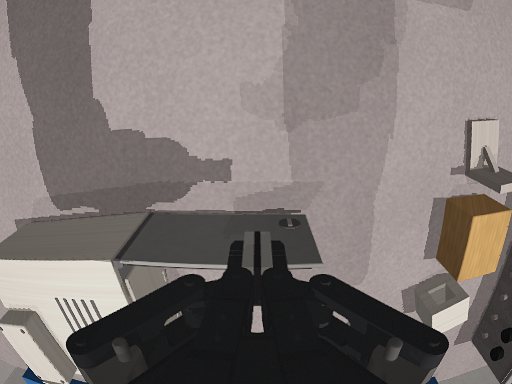

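View pics/scene6.png

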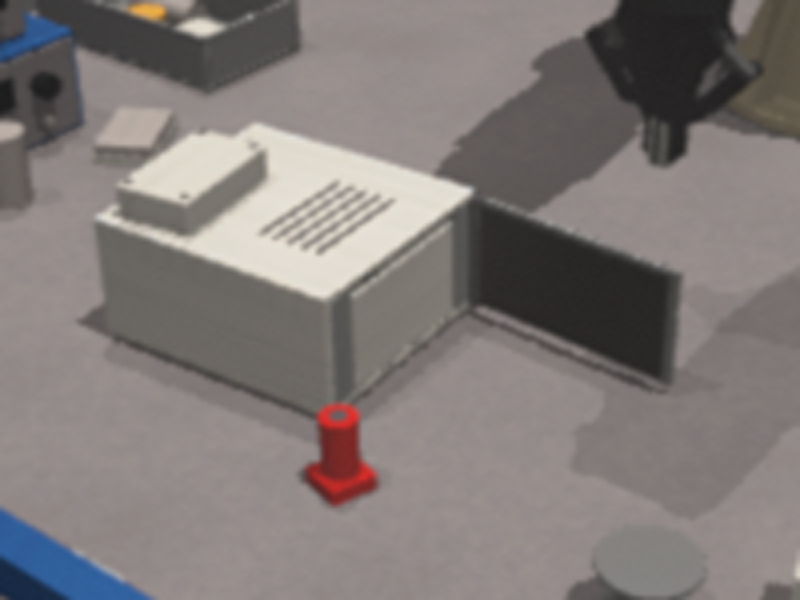

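The door's outer face is straight ahead of the fingers, and the tray plate is flush. I'll descend and approach the door.

{"method": "step_arm", "body": {
  "targets": [
    [[0,0,0],[2,0,0],0],
    [[0,0,0],[2,0,0],0],
    [[0,0,0],[2,0,0],0],
    [[0,0,0],[2,0,0],0],
    [[0,0,0],[1,0,0],0],
    [[0,0,0],[0,0,0.8],0],
    [[0,0,0],[0,0,0.8],0],
    [[0,0,0],[0,0,0.8],0],
    [[0,0,0],[0,0,0.6],0],
    [[0,0,0],[0,0,0.4],0]
  ]
}}

```text
clock: 11.9
tcp_pos: [0.506, 0.0938, 0.071]
orientation: [0.708, 0.009, 0.706, -0.009]
wrist_force: [-0.2, -0.4, 0.4]
finger_gap: 0.0005
```

{"method": "step_arm", "body": {
  "targets": [
    [[0,0,0],[0,0,0.4],0],
    [[4,0,0],[0,0.1,0.85],0],
    [[4,0,0],[0,0.1,0.85],0],
    [[4,0,0],[0,0.1,0.85],0],
    [[4,0,0],[0,0.1,0.85],0],
    [[4,0,0],[0,0.1,0.85],0],
    [[4,0,0],[0,0.1,0.85],0],
    [[0,0,0],[0,0,0],0],
    [[0,0,0],[0,0,0],0],
    [[0,0,0],[0,0,0],0]
  ]
}}

```text
clock: 12.9
tcp_pos: [0.5593, 0.0896, 0.0704]
orientation: [0.69, 0.156, 0.69, -0.155]
wrist_force: [0.5, 0.0, 0.6]
finger_gap: -0.0001
```

```bash
cat >> h.py <<'E'
def hinge():
    s,t,T=tool(); p=((t-O)@C)*1000-[-105,-85,70]; z=C.T@T[:,2]
    y=C.T@T[:,1]; print('rel hinge mm',p.round(1),'along tool y',(p@y).round(1),'along z',(p@z).round(1),'tool angle deg',np.degrees(np.arctan2(z[1],z[0])).round(1))
E
python3 - <<'E'
from h import *
rep();hinge()
save('scene7.png',cv2.resize(read_camera('scene')[130:290,150:350],None,fx=4,fy=3.75,interpolation=cv2.INTER_CUBIC))
save('wrist7.png',read_camera('wrist'))
E
```

```text
t 12.9 tcp case mm [-216.1  -37.9   70.4] world [0.5593 0.0896 0.0704] F case [0.  0.5 0.6]
tool axes in case
 [[-0.    -0.867  0.499]
 [ 0.001  0.499  0.867]
 [-1.     0.     0.   ]]
[ 0.02  0.39 -0.25  0.93  0.    0.46] -6.896964580160959e-05
rel hinge mm [-111.1   47.1    0.4] along tool y 119.8 along z -14.6 tool angle deg 60.1
```

View pics/scene7.png

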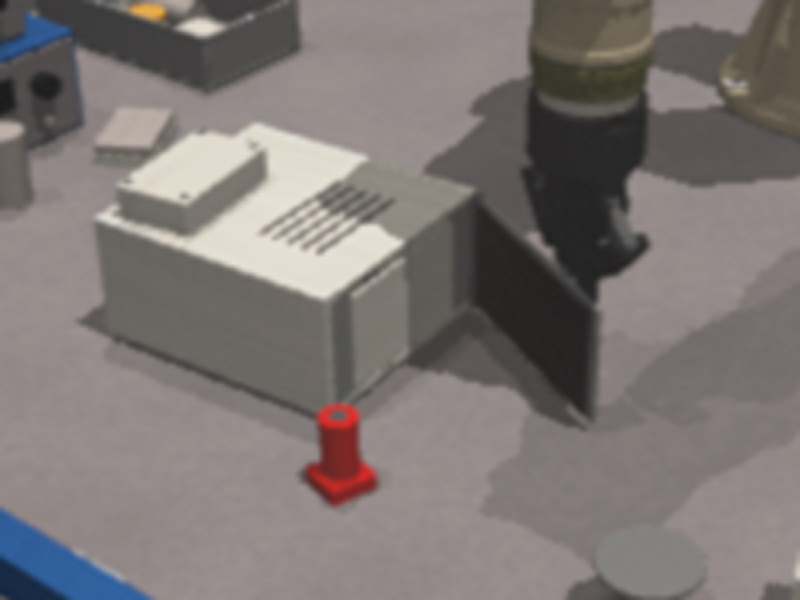

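View pics/wrist7.png

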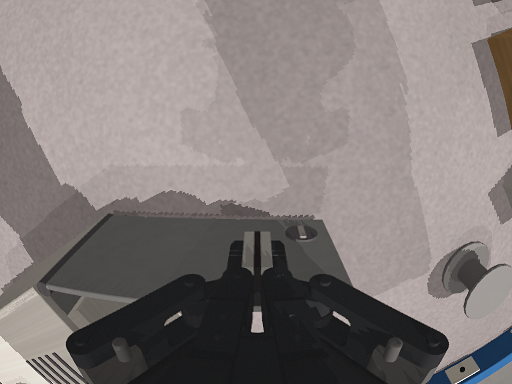

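The door swings with the finger at about r=120 mm (now near 60°), and nothing else is disturbed. Continuing.

{"method": "step_arm", "body": {
  "targets": [
    [[4,0,0],[0,0.12,0.85],0],
    [[4,0,0],[0,0.12,0.85],0],
    [[4,0,0],[0,0.12,0.85],0],
    [[4,0,0],[0,0.12,0.85],0],
    [[4,0,0],[0,0.12,0.85],0],
    [[4,0,0],[0,0.12,0.85],0],
    [[4,0,0],[0,0.12,0.85],0],
    [[4,0,0],[0,0.12,0.85],0],
    [[4,0,0],[0,0.12,0.85],0],
    [[0,0,0],[0,0,0],0]
  ]
}}

```text
clock: 14.0
tcp_pos: [0.6226, 0.0472, 0.07]
orientation: [0.607, 0.362, 0.608, -0.362]
wrist_force: [0.0, 0.3, -0.9]
finger_gap: -0.0003
```

Run:
```python
from h import *
rep();hinge()
save('scene8.png',cv2.resize(read_camera('scene')[130:290,150:350],None,fx=4,fy=3.75,interpolation=cv2.INTER_CUBIC))
```

```text
t 14.0 tcp case mm [-168.9   21.9   70. ] world [0.6226 0.0472 0.07  ] F case [-0.3  0.  -0.9]
tool axes in case
 [[-0.    -0.407  0.914]
 [-0.001  0.914  0.407]
 [-1.    -0.    -0.   ]]
[-0.05  0.5  -0.09  0.99  0.    1.02] -0.00026102100604960695
rel hinge mm [-63.9 106.9  -0. ] along tool y 123.6 along z -14.9 tool angle deg 24.0
```

View pics/scene8.png

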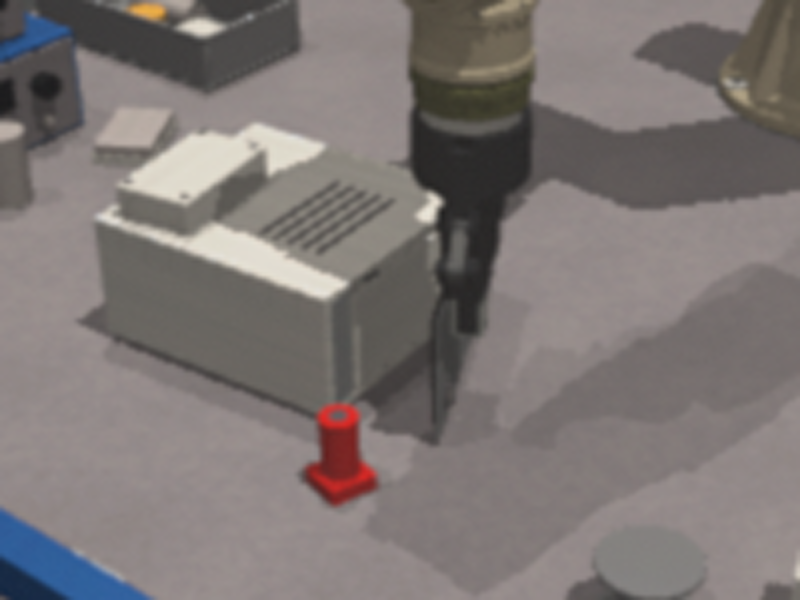

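{"method": "step_arm", "body": {
  "targets": [
    [[4,0,0],[0,0.12,0.85],0],
    [[4,0,0],[0,0.12,0.85],0],
    [[4,0,0],[0,0.12,0.85],0],
    [[4,0,0],[0,0.12,0.85],0],
    [[3,0,0],[0,0.08,0.64],0],
    [[3,0,0],[0,0.08,0.64],0],
    [[2,0,0],[0,0.05,0.4],0],
    [[0,0,0],[0,0,0.2],0],
    [[0,0,0],[0,0,0.2],0],
    [[0,0,0],[0,0,0],0]
  ]
}}

```text
clock: 15.05
tcp_pos: [0.6446, 0.0012, 0.0702]
orientation: [0.519, 0.48, 0.522, -0.478]
wrist_force: [-2.3, 10.4, 1.4]
finger_gap: 0.0002
```

Run:
```python
from h import *
rep();hinge()
save('scene9.png',cv2.resize(read_camera('scene')[130:290,150:350],None,fx=4,fy=3.75,interpolation=cv2.INTER_CUBIC))
```

```text
t 15.05 tcp case mm [-121.3   40.3   70.2] world [0.6446 0.0012 0.0702] F case [-10.6  -1.5   1.4]
tool axes in case
 [[-0.006 -0.004  1.   ]
 [-0.     1.     0.004]
 [-1.    -0.    -0.006]]
[-0.13  0.53 -0.02  1.02  0.01  1.36] 0.0002166482937653532
rel hinge mm [-16.3 125.3   0.2] along tool y 125.4 along z -15.7 tool angle deg 0.2
```

View pics/scene9.png

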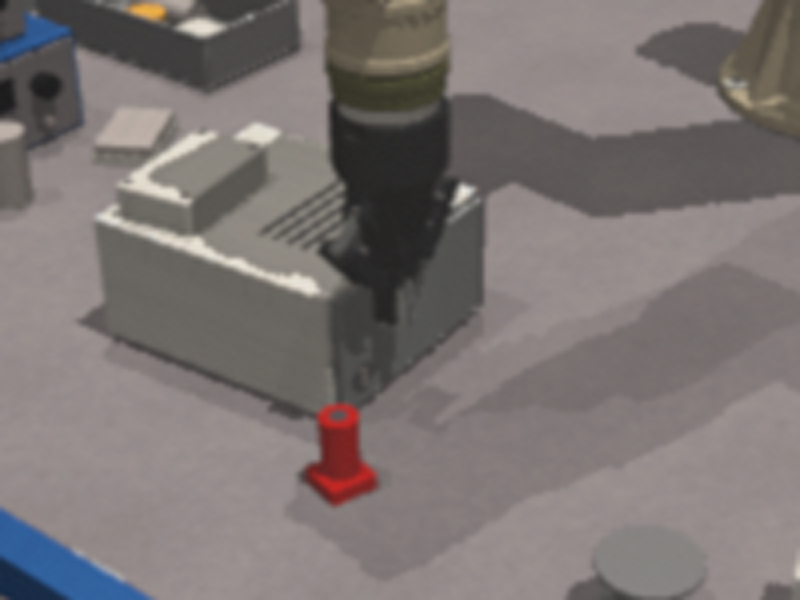

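The door is at its stop: 10.6 N, with the TCP at -121 mm as expected. One small extra press, then I'll retreat.

{"method": "step_arm", "body": {
  "targets": [
    [[0,0,0],[0,0,0.2],0],
    [[0,0,0],[0,0,0],0],
    [[0,0,0],[0,0,0],0],
    [[0,0,0],[0,0,-0.5],0],
    [[0,0,0],[0,0,-1],0],
    [[0,0,0],[0,0,-2],0],
    [[0,0,0],[0,0,-2],0],
    [[0,0,0],[-3,0,-1],0],
    [[0,0,0],[-4,0,0],0],
    [[0,0,0],[-4,0,0],0]
  ]
}}

```text
clock: 16.1
tcp_pos: [0.6402, 0.0613, 0.1813]
orientation: [0.52, 0.479, 0.52, -0.48]
wrist_force: [1.5, 0.2, -0.0]
finger_gap: -0.0002
```

{"method": "step_arm", "body": {
  "targets": [
    [[0,0,0],[-3,0,0],0],
    [[0,0,0],[0,-2.5,-3],0],
    [[0,0,0],[0,-2.5,-3],0],
    [[0,0,0],[0,-2.5,-3],0],
    [[0,0,0],[0,-2.5,-3],0],
    [[0,0,0],[0,-2.5,-3],0],
    [[0,0,0],[0,-2.5,-3],0],
    [[0,0,0],[0,-2.5,-3],0],
    [[0,0,0],[0,0,0],0],
    [[0,0,0],[0,0,0],0]
  ]
}}

```text
clock: 17.1
tcp_pos: [0.4495, 0.2569, 0.2109]
orientation: [0.52, 0.48, 0.519, -0.479]
wrist_force: [0.4, -0.6, -0.6]
finger_gap: -0.0
```

Run:
```python
from h import *
rep()
save('scene10.png',cv2.resize(read_camera('scene')[130:290,150:350],None,fx=4,fy=3.75,interpolation=cv2.INTER_CUBIC))
im=read_camera('top');save('topfull.png',im)
save('top10.png',cv2.resize(im[130:230,185:335],None,fx=5,fy=5,interpolation=cv2.INTER_CUBIC))
for n,p in dict(shutfree=[-.109,.085,.108],hinge=[-.109,-.085,.108],open05=[-.105-.004-.17*.05,.085,.108]).items(): print(n,(w2pix('top',O+C@np.array(p))-[185,130])*5)
```

```text
t 17.1 tcp case mm [-391.6 -134.2  210.9] world [0.4495 0.2569 0.2109] F case [ 0.6  0.4 -0.6]
tool axes in case
 [[ 0.    -0.003  1.   ]
 [ 0.002  1.     0.003]
 [-1.     0.002  0.   ]]
[ 0.36  0.21 -0.14  1.22 -0.    1.85] -3.165856594953442e-05
shutfree [299.00958757 125.45017807]
hinge [323.68963116 401.84710178]
open05 [285.20905971 126.67194108]
```

View pics/scene10.png

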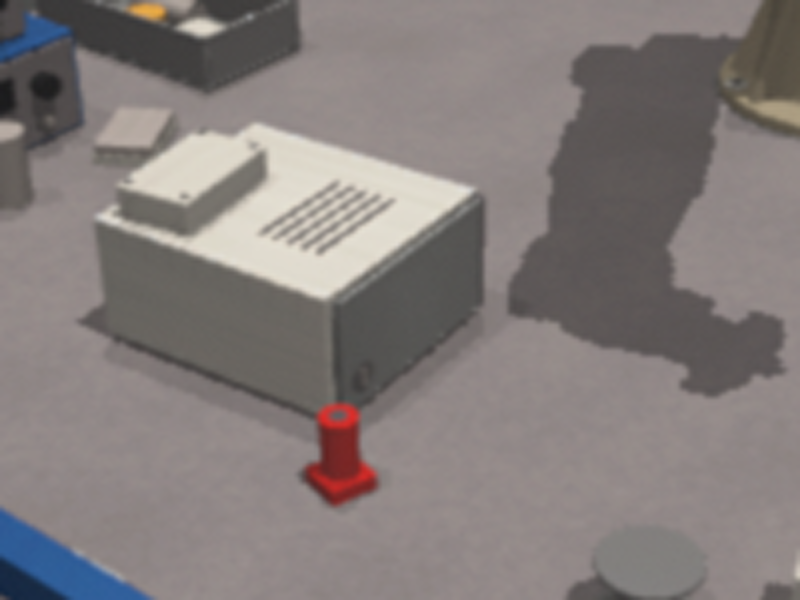

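View pics/top10.png

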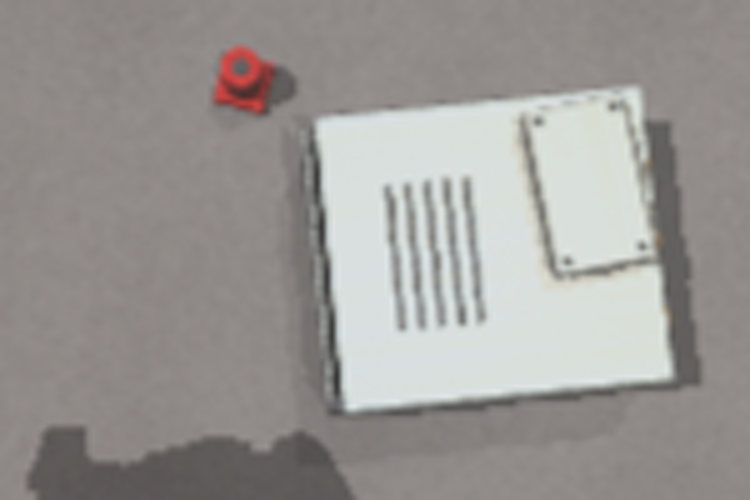

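View pics/topfull.png

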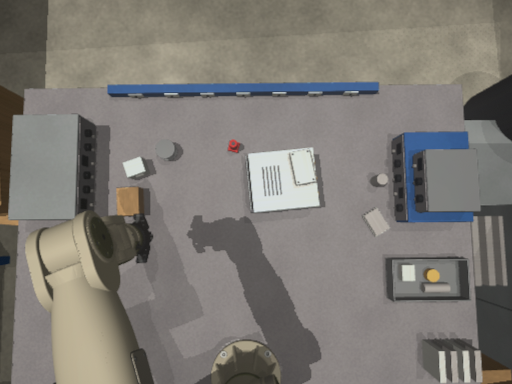

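The door lies parallel and tight against the front, the loose things are where they were, and the robot is clear at z = 0.21 m. Handing in.

```bash
python3 -c "
from h import *
print(hand_in())"
```

```text
the job is handed in; nothing more can be done
None
```

The tray is fully home and the door is shut. I pushed both with closed fingertips, and the job is handed in at about 17 s of the 54 s allowed.

- **Tray:** I pushed slowly on the middle of the front plate until it met its stop. The force rose to about 17 N, and the plate looked flush with the frame.
- **Post:** It stood upright in every picture where it could be seen. Once the tray was in, it was hidden, so its final pose was not seen directly.
- **Door:** I pushed the outer face round about 120 mm from the hinge until it met its stop at about 11 N, then pressed slightly more. The fingertip position there matched a shut door to about 1 mm. In the last top and scene views the door lies parallel to the case front with no gap.
- **Other things:** The diecast box and red look-alike had not moved in the before and after close-ups. The other bench things looked unmoved in the last overall view, but I judged that by eye and did not measure it. The gripper and part of the arm hide the angle bracket in that last view.
- **Robot:** It ended clear at 0.21 m height with about zero wrist force. No checks failed or disagreed.

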